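# Unclip the board tote and take off its lid

## Robot

A 6-joint arm with a two-finger parallel gripper is mounted at the origin on the work surface. World frame = base frame: x ahead of the robot, y to its left, z up, the work surface at z = 0. Lengths are in mm, angles in degrees, forces in N, time in s.
With the tool pointing down it reaches from about 275 to 1000 mm from the base axis. Payload 8.4 kg.
Tool frame: the origin (TCP) lies between the finger pads; the fingertips stand 22 mm ahead of it and the grasp point (between the pads) lies 3 mm ahead of it; z points along the fingers, y is the line along which they close (so a half turn about z gives the same grasp; the last joint's range is limited). The gripper opens to 85 mm and grips with 20 to 120 N. Pads are 22 mm wide; open, the fingers measure 114 mm over their backs; the gripper's body (76 mm by 85 mm) begins 54 mm behind the grasp point. The pads swing forward as they close: fully open they stand 13 mm farther back than shut.
Start: joints at [66.211, 20.225, 93.587, -0, 66.188, -0.138], TCP at [250.734, 572.504, 253.281] pointing down, gripper open.
Joint ranges: [-150.9, 150.9], [-52.94, 120.26], [3.33, 152.33], [-74.26, 254.26], [0, 154.13], [-172.89, 172.89]. Speed limits (degrees/s): [127.2, 127.2, 159.86, 180, 180, 180].

## Interface

Orientations are given as [roll, pitch, yaw] about the fixed x, y, z axes, in that order (R = Rz(yaw) Ry(pitch) Rx(roll)).
In Python, from workcell import movep, servo_line, movej, command_gripper, sleep, ik, read_state, camera, calibration, IKError, close_job gives the robot as it stands. Calls block until the motion is done:
- movep(position, orientation): joint-space move of the TCP to a pose.
- servo_line(position, frame=None, rate=150): straight line of the TCP; frame=None keeps the orientation; rate is the mean speed in mm/s.
- movej(angles): joint-space move.
- command_gripper(opening): finger opening in mm; the grip force is fixed at half the most; returns when the fingers have stopped.
- sleep(seconds).
- ik(position, orientation): joint angles nearest the present ones, or None.
- read_state(): the state.
- camera(name): name is "scene" or "top" or "wrist"; returns the picture (400x640x3 uint8, red, green, blue); there is no depth.
- calibration(name): a dict with "camera_matrix" (3x3 intrinsics, pixels), "world_to_cam" (4x4, takes a point from world to camera coordinates); the wrist camera has in their place "hand_eye" (4x4, takes a point from camera to tool coordinates, whose origin is the TCP and whose axes are the flange's). Camera axes: x right, y down, z forward; pixel columns grow to the right and rows downward; lengths in mm; the calibration is good to about 2 mm. The wrist camera is an equidistant fisheye: a pixel r from the principal point sees the ray r / f radians off the axis. A picture is of the moment at which its call begins: read the wrist's pose just before it. calibration takes no time and is no camera call.
A pose or a line that the arm cannot do raises IKError and nothing moves.
- close_job(): hands the job in; it is judged then, once.
The state is a dict: "t": time; "joints": joint angles; "qd": joint speeds; "tau": joint torques, N m; "eef_pos": TCP position; "tool_rot": TCP orientation; "force": force on the tool from outside, world axes, zero at the start; "moment": the same for the moment, N m; "opening": finger opening in mm; "grasp_force": force on a finger pad.
Only numpy, scipy, OpenCV 4.12 (cv2) and the standard library are available. Lean on these libraries where they do the work, as an engineer would, in place of code of your own. Each camera call takes 0.05 s, during which the arm holds its last target. There are 200 camera calls.

## Task

Open the circuit-board tote: flip both sprung steel clips outwards off the edges of the lid so that they stay open, and only then lift the lid off. Set the lid down gently, flat and handle up, inside the empty low-rimmed tray, let go of it, and leave the other things on the bench where they are.

Things in the scene. Friction and masses are not known exactly. Their poses are not given: they have to be found in the camera images.
- tote: dark lidded storage tote for circuit boards, 200 mm (its x) x 130 mm (its y) x 90 mm tall to the rim, fixed to the bench; origin: centre of its underside, on the bench; its z is up. Clips sit in the middle of its two long edges (+y and -y)
- clip_a (a joint): angle of the sprung steel clip in the middle of the tote's +y long edge: 0 = shut, hooked over the lid's edge; 1.9 = fully open, hanging outwards and down. The tab tips outwards, along the tote's +y. A spring holds it shut (3 to 6 N outwards on the tab moves it) up to about 0.55 rad; past that it snaps open by itself and stays open
- clip_a_hinge (a point): hinge of the clip on the tote's +y side, mid-width, 56 mm above the bench, 73 mm from the tote's centre line, axis along the tote's x; the tab's top edge is 78 mm from it. The clip's hook, 56 mm wide, lies 1 to 5 mm above the lid's top and reaches 21 mm inwards from the hinge's line
- clip_a_tab (a point): rolled top edge (8 mm thick, 56 mm long) of the tab of the clip on the tote's +y side; shut, it is 134 mm above the bench, 73 mm from the tote's centre line. The tab is an upright 4 mm plate. Site axes: y outwards from the tote, z along the tab away from the hinge (up when shut); they turn with the clip
- clip_b (a joint): angle of the sprung steel clip in the middle of the tote's -y long edge: 0 = shut, hooked over the lid's edge; 1.9 = fully open, hanging outwards and down. The tab tips outwards, along the tote's -y. A spring holds it shut (3 to 6 N outwards on the tab moves it) up to about 0.55 rad; past that it snaps open by itself and stays open
- clip_b_hinge (a point): hinge of the clip on the tote's -y side, mid-width, 56 mm above the bench, 73 mm from the tote's centre line, axis along the tote's x; the tab's top edge is 78 mm from it. The clip's hook, 56 mm wide, lies 1 to 5 mm above the lid's top and reaches 21 mm inwards from the hinge's line
- clip_b_tab (a point): rolled top edge (8 mm thick, 56 mm long) of the tab of the clip on the tote's -y side; shut, it is 134 mm above the bench, 73 mm from the tote's centre line. The tab is an upright 4 mm plate. Site axes: y outwards from the tote, z along the tab away from the hinge (up when shut); they turn with the clip
- lid: the tote's loose dark grey lid, black handle, about 0.28 kg: plate 206 x 136 x 6 mm (x, y, z) with a handle on top and under it a 10 mm rib, 182 x 112 mm, that sits in the tote's mouth with 4 mm play a side. Origin: centre of the plate's underside, 90 mm above the bench on the tote (lid's top 96 mm), 13 mm when lying in the tray; z up; x lengthwise, as the tote's
- lid_handle (a point): centre of the bar of the lid's handle, 39 mm above the lid's origin: a bar 112 mm long (lid's x), 16 mm wide (y) and 14 mm tall, on two posts at its ends, its underside 26 mm clear of the lid's top; same axes as the lid
- tray: empty low-rimmed light blue bench tray, 252 mm (its x) x 182 mm (its y) outside, 240 x 170 mm inside, floor 3 mm thick, rim 22 mm high, 6 mm thick, fixed to the bench; origin: centre of its underside, on the bench; z up. The lid goes in lengthwise, either way round, with 17 mm play a side
- flux_bottle: amber bottle with a black cap, 40 mm across, 105 mm tall, standing between the tote and the tray; a bystander; origin: centre of its underside
- solder_spool: aluminium spool standing on its flange, 58 mm across, 40 mm tall, between the tote and the tray; a bystander; origin: centre of its underside
- screwdriver: screwdriver with a black handle, 170 mm long, lying between the tote and the tray, towards the robot; a bystander; origin on its underside
- loose_board: green circuit board with chips, 100 x 75 mm, lying flat near the robot; a bystander; origin: centre of its underside
- multimeter: grey hand multimeter 160 x 78 x 36 mm, lying at the left side; a bystander; origin: centre of its underside
- brush: brush with a wooden handle, 170 mm long, lying at the right side; a bystander; origin on its underside
- part_jar: white jar 60 mm across, 65 mm tall, at the right side; a bystander; origin: centre of its underside

How it is judged:
By the outcome, as a careful person would: the job done as asked, in the order asked, and still so for the second after the job is handed in, with the robot touching nothing.
It also fails if it takes over 64 s, if anything falls off the work surface, if the arm or the gripper's body presses on something with over 40 N, if the wrist force passes 120 N, or if a joint passes its speed limit or range.

## Working session

There is one attempt and no reset: what is moved stays moved. The work goes in short steps, each a Python script; the robot and the scene stay as the last script left them, time stands still between calls to the robot, and variables do not carry over. Pictures are saved under pics/ and viewed, at most 10 in all, crops included, and the job is handed in when it is done.

```bash
mkdir -p pics
python3 - <<'E'
from workcell import *
import cv2,numpy as np
for n in("top","scene"):
    im=camera(n); np.save(f"pics/{n}.npy",im); cv2.imwrite(f"pics/{n}0.png",im[:,:,::-1])
    c=calibration(n); print(n,np.round(c["camera_matrix"],1).tolist(),np.round(c["world_to_cam"],3).tolist())
print(calibration("wrist"))
print(read_state())
E
```

```text
top [[413.9, 0.0, 317.0], [0.0, 413.9, 201.6], [0.0, 0.0, 1.0]] [[-0.027, -1.0, 0.005, 18.683], [-0.996, 0.026, -0.086, 483.518], [0.085, -0.007, -0.996, 1348.29], [0.0, 0.0, 0.0, 1.0]]
scene [[439.9, 0.0, 318.2], [0.0, 439.9, 200.5], [0.0, 0.0, 1.0]] [[-0.203, 0.979, -0.009, 96.624], [0.833, 0.168, -0.527, -333.725], [-0.515, -0.114, -0.85, 1545.324], [0.0, 0.0, 0.0, 1.0]]
{'camera_matrix': array([[309.70691629,   0.        , 320.89133662],
       [  0.        , 309.70691629, 195.03047253],
       [  0.        ,   0.        ,   1.        ]]), 'hand_eye': array([[ 7.21362751e-04, -9.60608368e-01, -2.77904736e-01,
         7.06341696e+01],
       [ 9.99999143e-01,  3.89294107e-04,  1.25007929e-03,
        -2.28987304e-01],
       [-1.09264995e-03, -2.77905399e-01,  9.60607826e-01,
        -1.19704500e+02],
       [ 0.00000000e+00,  0.00000000e+00,  0.00000000e+00,
         1.00000000e+00]])}
{'t': 0.1, 'joints': array([ 6.62112635e+01,  2.02610972e+01,  9.36250732e+01, -2.72694346e-04,
        6.61895881e+01, -1.37366018e-01]), 'qd': array([ 0.00480872,  0.01872242, -0.10614342, -0.03468485,  0.04010181,
        0.01030854]), 'tau': array([ 1.11102345e-03, -6.06352901e+01, -3.42817104e+01, -1.80550308e-05,
        4.02762846e-03,  3.64388984e-05]), 'eef_pos': array([250.5644959 , 572.12361961, 252.6067077 ]), 'tool_rot': array([-1.79924241e+02,  6.77077045e-05,  1.56348740e+02]), 'force': array([ 0.11044894, -1.28654156, -0.00905876]), 'moment': array([ 0.04197584, -0.04946104, -0.00338528]), 'grasp_force': 0.0, 'opening': 85.37199390234086}
```

View pics/top0.png

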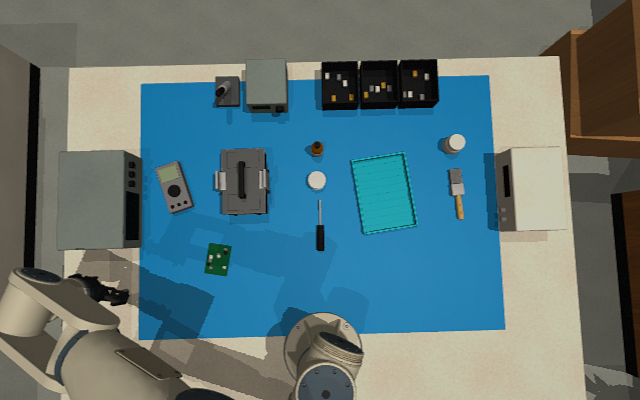

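View pics/scene0.png

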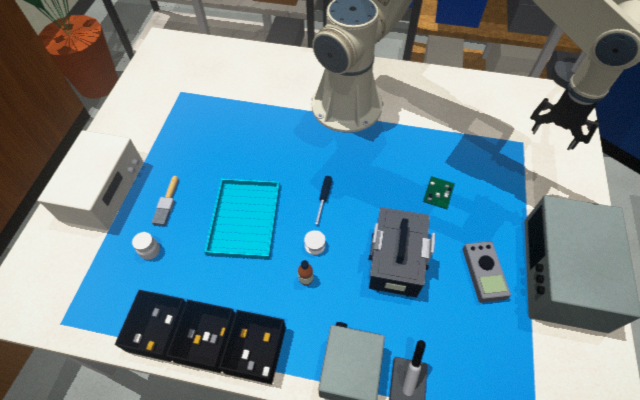

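The top view shows the tote at about (243,181), with its handle running along the image's vertical (world x) and its light clips at (220,181) and (264,180). The tray is at (384,193). Next I'll take a coarse fix, then a closer wrist view.

```bash
cat > h.py <<'E'
import numpy as np,cv2
from workcell import *
from scipy.spatial.transform import Rotation as Ro
def rays(n,px,pose=None):
    c=calibration(n);K=c["camera_matrix"];px=np.atleast_2d(px).astype(float)
    d=(px-K[:2,2])/K[0,0]
    if n=="wrist":
        r=np.linalg.norm(d,axis=1,keepdims=True);d=np.hstack([d/np.maximum(r,1e-9)*np.sin(r),np.cos(r)])
        H=c["hand_eye"];T=np.eye(4);T[:3,:3]=Ro.from_euler("xyz",pose[1],degrees=True).as_matrix();T[:3,3]=pose[0];M=T@H
    else:
        d=np.hstack([d,np.ones((len(d),1))]);M=np.linalg.inv(c["world_to_cam"])
    return M[:3,3],d@M[:3,:3].T
def plane(n,px,z,pose=None):
    o,d=rays(n,px,pose);return o+d*((z-o[2])/d[:,2])[:,None]
def rect(P):
    (c,s,a)=cv2.minAreaRect(np.float32(P[:,:2]))
    if s[0]<s[1]: s=s[::-1];a+=90
    a=(a+90)%180-90
    return np.round(c,1),np.round(s,1),round(a,2)
def shot(name):
    s=read_state();im=camera("wrist");cv2.imwrite(f"pics/{name}.png",im[:,:,::-1])
    p=(s["eef_pos"],s["tool_rot"]);np.savez(f"pics/{name}.npz",im=im,p=p[0],r=p[1]);return im,p
def blob(m):
    c,_=cv2.findContours(m.astype(np.uint8),cv2.RETR_EXTERNAL,cv2.CHAIN_APPROX_NONE)
    return max(c,key=cv2.contourArea)[:,0,:]
E
python3 - <<'E'
from h import *
im=np.load("pics/top.npy");hsv=cv2.cvtColor(im,cv2.COLOR_RGB2HSV);H,S,V=[hsv[:,:,i].astype(int) for i in range(3)]
tm=(H>82)&(H<97)&(S>120)&(V>90); b=blob(tm);print("tray",rect(plane("top",b,22)),cv2.boundingRect(b))
roi=np.zeros(im.shape[:2],bool);roi[135:225,208:282]=1
bl=roi&(V<40);b=blob(bl);print("handle",rect(plane("top",b,136)),cv2.boundingRect(b))
li=roi&(V>140)&(S<60);n,l,st,ce=cv2.connectedComponentsWithStats(li.astype(np.uint8))
for i in range(1,n):
  if st[i,4]>15: print("clip",ce[i],st[i],plane("top",ce[i],134).round(1))
lid=roi&(S<90)&(V>30);b=blob(lid);print("lid",rect(plane("top",b,96)))
for x,y,z in[(500,180,340)]:
  for yaw in(0,90,180,-90): print(yaw,ik([x,y,z],[180,0,yaw]))
E
```

```text
tray (array([ 508.9, -217.8]), array([251.7, 183.7]), 7.71) (351, 152, 68, 83)
handle (array([547.5, 232.7]), array([113.6,  18.2]), -0.62) (239, 161, 7, 38)
clip [264.14285714 178.57142857] [264 169   2  18  21] [[548.7 165.6 134. ]]
clip [215.91666667 178.91666667] [215 171   3  18  24] [[551.5 312.3 134. ]]
clip [260.375 179.75 ] [259 171   4  18  40] [[545.4 177.1 134. ]]
clip [222.70886076 181.15189873] [220 172   6  18  79] [[544.1 291.7 134. ]]
lid (array([548.8, 241.1]), array([208.3, 166.3]), -0.34)
0 [ 1.96371495e+01  7.49569493e+00  9.90125310e+01 -2.54444375e-14
  7.34917741e+01  1.09637150e+02]
90 [ 1.96371495e+01  7.49569493e+00  9.90125310e+01 -2.54444375e-14
  7.34917741e+01  1.96371495e+01]
180 [ 19.63714951   7.49569493  99.01253097   0.          73.4917741
 -70.36285049]
-90 [  19.63714951    7.49569493   99.01253097    0.           73.4917741
 -160.36285049]
```

Run:
```python
from h import *
p=read_state()["eef_pos"];r=read_state()["tool_rot"]
servo_line([p[0],p[1],340])
movep([545,235,340],[180,0,180]); sleep(.3)
shot("w1");s=read_state();print(s["eef_pos"],s["tool_rot"],s["t"],s["force"])
```

```text
[544.82996861 235.41299113 340.00570241] [ 1.79999595e+02  4.04577683e-04 -1.79964410e+02] 2.8167 [ 0.12252593 -0.11912746  0.65954843]
```

View pics/w1.png

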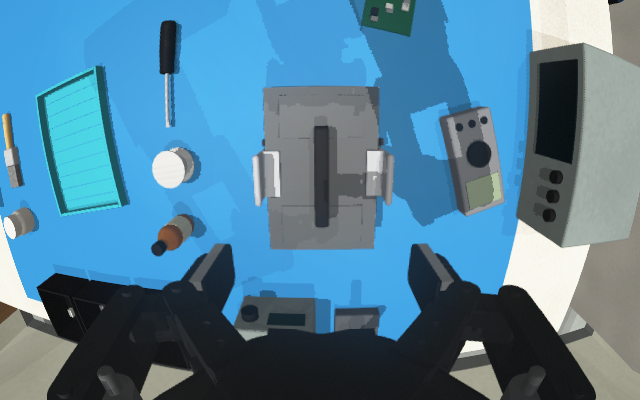

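The wrist view shows the tote's lid at (264-380, 87-248), the handle at (321,176), the -y tab at about (256,178) and the +y tab at about (391,180).

Run:
```python
from h import *
d=np.load("pics/w1.npz");im=d["im"];pose=(d["p"],d["r"])
hsv=cv2.cvtColor(im,cv2.COLOR_RGB2HSV);S,V=hsv[:,:,1].astype(int),hsv[:,:,2].astype(int)
roi=np.zeros(im.shape[:2],bool);roi[80:255,245:400]=1
m=roi&(V<62)&(S<120);m[:,:300]=0;m[:,345:]=0
b=blob(m);print("handle",cv2.boundingRect(b),rect(plane("wrist",b,136,pose)))
g=roi&(S<70)&(V>70);g=cv2.morphologyEx(g.astype(np.uint8),cv2.MORPH_OPEN,np.ones((3,3)))
b=blob(g);print("lid+",cv2.boundingRect(b))
# corners of the lid via rows well outside clips
for y in(100,115,135,215,230,240):
  xs=np.where(g[y,250:395])[0]+250;e=plane("wrist",[[xs[0],y],[xs[-1],y]],96,pose);print(y,xs[0],xs[-1],e.round(1)[:,:2].tolist())
for x in(275,290,350,365):
  ys=np.where(g[80:255,x])[0]+80;e=plane("wrist",[[x,ys[0]],[x,ys[-1]]],96,pose);print(x,ys[0],ys[-1],e.round(1)[:,:2].tolist())
for y in(165,180,195):
  print(y,"L",V[y,248:290].tolist(),"R",V[y,360:400].tolist())
print(plane("wrist",[[255,153],[258,205],[391,153],[392,205]],134,pose).round(1))
```

```text
handle (315, 126, 14, 101) (array([548.7, 236.3]), array([111. ,  14.3]), 0.4)
lid+ (252, 86, 142, 163)
100 264 377 [[463.9, 169.2], [463.7, 301.3]]
115 264 377 [[481.7, 168.9], [481.5, 301.6]]
135 265 378 [[505.6, 169.6], [505.3, 303.4]]
215 269 375 [[605.7, 170.5], [605.6, 304.1]]
230 270 373 [[626.2, 170.7], [626.1, 302.8]]
240 271 373 [[640.3, 171.2], [640.2, 303.6]]
275 88 248 [[450.1, 182.4], [651.8, 175.9]]
290 87 248 [[449.4, 199.9], [651.4, 195.7]]
350 86 248 [[448.2, 269.3], [651.3, 273.9]]
365 87 247 [[448.8, 286.9], [650.2, 293.6]]
165 L [236, 236, 237, 235, 209, 217, 224, 226, 221, 198, 166, 115, 104, 104, 102, 115, 137, 156, 159, 160, 161, 162, 163, 163, 161, 160, 217, 231, 231, 231, 231, 123, 94, 119, 135, 134, 134, 134, 134, 133, 133, 132] R [127, 127, 127, 128, 126, 119, 118, 203, 228, 227, 227, 225, 226, 227, 229, 227, 222, 220, 215, 191, 182, 182, 162, 114, 114, 114, 106, 118, 134, 147, 155, 153, 147, 141, 158, 165, 165, 165, 165, 166]
180 L [227, 227, 227, 229, 235, 215, 219, 225, 226, 218, 192, 158, 109, 102, 102, 106, 116, 134, 157, 158, 161, 163, 162, 160, 161, 161, 219, 228, 229, 229, 226, 210, 129, 120, 133, 132, 132, 133, 132, 132, 131, 131] R [118, 126, 114, 91, 90, 73, 115, 144, 156, 157, 157, 156, 159, 159, 159, 156, 145, 145, 142, 141, 127, 108, 100, 94, 94, 93, 111, 130, 143, 151, 156, 148, 142, 157, 165, 165, 166, 166, 165, 166]
195 L [227, 226, 227, 226, 227, 226, 207, 217, 225, 226, 217, 191, 151, 110, 102, 102, 114, 137, 157, 158, 160, 162, 163, 162, 161, 159, 159, 210, 227, 227, 228, 230, 150, 129, 131, 132, 131, 131, 131, 130, 130, 130] R [104, 100, 93, 93, 92, 90, 122, 135, 136, 137, 136, 134, 134, 135, 131, 127, 131, 136, 138, 136, 138, 128, 94, 94, 94, 103, 123, 141, 152, 157, 149, 144, 194, 226, 234, 227, 199, 165, 165, 165]
[[521.5 164.9 134. ]
 [580.2 165.3 134. ]
 [521.2 311.3 134. ]
 [580.1 315.9 134. ]]
```

Tote centre is about (550, 237), yaw about 0.4° (lid edges span 202 x 133 mm, and the tabs are at 73 ± 2 mm as expected). Next I'll flip the +y clip.

```bash
cat >> h.py <<'E'
def step_to(p,n,rate,lim=15,ax=None):
    a=read_state()["eef_pos"];p=np.array(p,float);f0=read_state()["force"];L=[]
    for k in range(1,n+1):
        servo_line(list(a+(p-a)*k/n),rate=rate);f=read_state()["force"]-f0;L.append(np.round(f,1).tolist())
        if np.linalg.norm(f)>lim: print("LIMIT");break
    print(L,read_state()["eef_pos"].round(1),read_state()["t"]);return L
E
python3 - <<'E'
from h import *
command_gripper(0)
movep([550,277,200],[180,0,90])
servo_line([550,277,148],rate=120)
step_to([550,277,136],3,60,6)
step_to([550,346,136],9,60,20)
servo_line([550,340,260],rate=200)
print(read_state()["opening"])
E
```

```text
[[-0.6, 0.9, -1.1], [-1.1, 0.4, -0.2], [-0.0, -0.6, -0.7]] [549.8 276.9 135.6] 6.3667
[[-0.2, 1.2, -0.8], [-0.1, 0.8, 0.1], [-0.4, -0.9, 0.3], [-1.9, -1.6, -0.4], [-1.4, -1.5, -0.2], [-0.5, -0.0, 0.6], [-1.1, 0.7, -0.2], [-0.1, 0.6, -0.2], [-0.3, 0.3, -0.4]] [550.  346.5 136. ] 8.8417
-0.005331830214724059
```

Run:
```python
from h import *
servo_line([550,197,240],rate=250)
servo_line([550,197,148],rate=120)
step_to([550,197,136],3,60,6)
step_to([550,128,136],9,60,20)
servo_line([550,134,260],rate=200)
movep([545,235,340],[180,0,180]);sleep(.2);shot("w2");print(read_state()["t"])
```

```text
[[0.4, -0.7, 0.4], [-0.6, 0.2, 0.1], [-0.8, 0.1, 0.8]] [549.7 196.9 135.6] 12.0
[[0.7, -0.4, -1.1], [0.4, -0.1, -0.5], [0.5, 1.5, 0.7], [1.1, 2.6, -1.0], [0.6, 0.4, -1.0], [0.1, -0.5, -0.3], [-0.3, -0.6, 0.5], [-0.6, -0.2, 0.1], [1.0, 0.6, 0.7]] [550.  127.6 136. ] 14.4833
16.7667
```

View pics/w2.png

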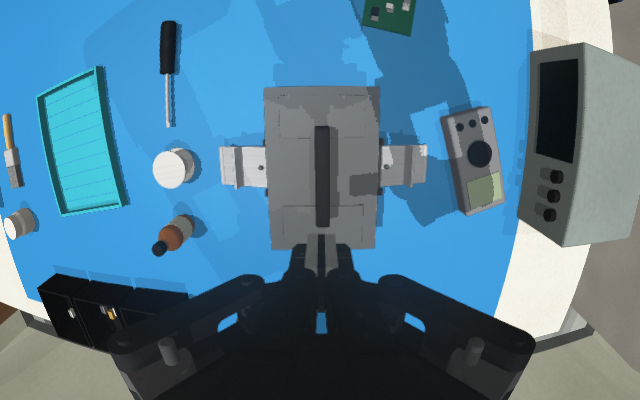

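Both clips are open, lying outwards at (243,167) and (403,162) in the picture. Next I'll cross-check the tray in this view and grasp the handle.

Run:
```python
from h import *
d=np.load("pics/w2.npz");im=d["im"];pose=(d["p"],d["r"])
hsv=cv2.cvtColor(im,cv2.COLOR_RGB2HSV);H,S,V=[hsv[:,:,i].astype(int) for i in range(3)]
m=(H>82)&(H<97)&(S>120)&(V>70);b=blob(m);print(cv2.boundingRect(b),rect(plane("wrist",b,22,pose)))
command_gripper(85)
y=180.4
movep([549,236.7,200],[180,0,y])
step_to([549,236.7,132],4,80,8)
command_gripper(0)
s=read_state();print(s["opening"],s["grasp_force"],s["force"],s["eef_pos"])
step_to([549,236.7,150],6,25,15)
s=read_state();print(s["opening"],s["grasp_force"],s["force"],s["t"])
```

```text
(36, 66, 92, 151) (array([ 508.8, -209.4]), array([250.7, 196.5]), 7.72)
[[-0.8, 1.1, -1.5], [-0.6, 1.2, -0.2], [-0.1, 0.7, -0.6], [-0.1, 1.1, -0.4]] [548.6 236.5 131.3] 19.6167
14.748915996295162 59.18516457080841 [-0.35841478 -0.10316795  3.01139836] [549.22119121 236.78781383 132.36714314]
[[-0.0, 0.6, -5.7], [0.7, -1.1, -5.7], [0.5, 0.0, -4.8], [1.2, -0.4, -6.1], [0.4, 0.6, -5.5], [-0.3, -0.3, -5.7]] [549.1 236.7 150.2] 21.875
14.8995969830506 58.46085011959076 [-0.64532554 -0.38595828 -2.64316013] 21.875
```

Run:
```python
from h import *
servo_line([549,236.7,260],rate=120)
try: servo_line([509,-217.5,260],[180,0,-172.3],rate=170)
except IKError as e: print(e); movep([509,-217.5,260],[180,0,-172.3])
servo_line([509,-217.5,150],rate=120);sleep(.2)
shot("w3");im=camera("top");cv2.imwrite("pics/t3.png",cv2.resize(im[120:270,180:440,::-1],None,fx=3,fy=3))
s=read_state();print(s["t"],s["opening"],s["eef_pos"],s["tool_rot"],s["force"])
```

```text
27.1417 14.77808445321783 [ 509.22478308 -217.5796642   150.45582907] [-1.79974849e+02  3.93114839e-02 -1.72296093e+02] [-0.32835932  0.54906484 -2.2719229 ]
```

View pics/w3.png

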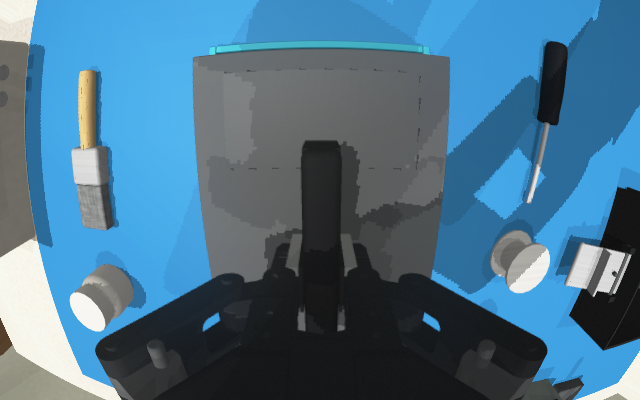

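View pics/t3.png

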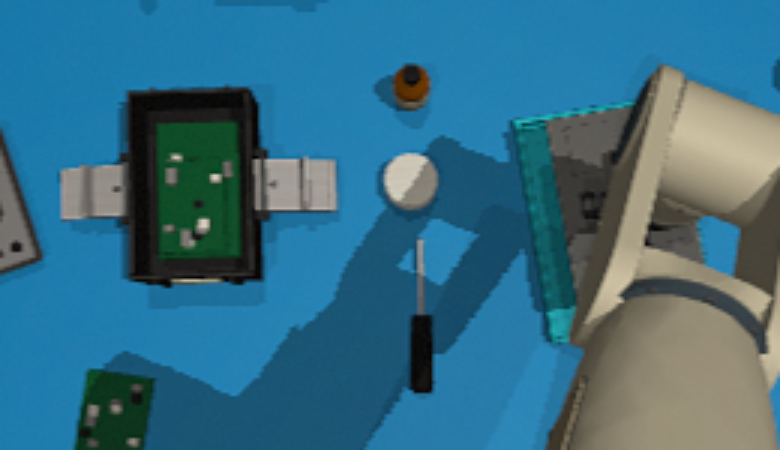

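The lid is level in the grip, its edge at (193-450, 58) centred over the tray rim at (208-430, 45). I'll check the rim position and then lower gently.

Run:
```python
from h import *
d=np.load("pics/w3.npz");im=d["im"];pose=(d["p"],d["r"])
hsv=cv2.cvtColor(im,cv2.COLOR_RGB2HSV);H,S,V=[hsv[:,:,i].astype(int) for i in range(3)]
m=(H>82)&(H<97)&(S>120)&(V>70);b=blob(m);x,y,w,h=cv2.boundingRect(b)
top=[[c,np.where(m[:60,c])[0][0]] for c in(x+20,319,x+w-20)]
T=np.radians(7.7);R=np.array([[np.cos(T),np.sin(T)],[-np.sin(T),np.cos(T)]])
f=lambda P:((P[:,:2]-[509,-217.5])@R.T).round(1).tolist()
print("rim (expect x -126)",f(plane("wrist",top,22,pose)))
print("corners (expect y +-91)",f(plane("wrist",[[x,50],[x+w-1,50]],15,pose)))
print("lid edge (expect -103,+-68)",f(plane("wrist",[[193,58],[321,54],[450,58]],114,pose)))
step_to([509,-217.5,66],1,80,15)
step_to([509,-217.5,52],14,12,4)
print(read_state()["force"])
```

```text
rim (expect x -126) [[-124.7, -74.7], [-124.5, -1.8], [-124.5, 70.9]]
corners (expect y +-91) [[-123.7, -94.7], [-123.3, 89.8]]
lid edge (expect -103,+-68) [[-99.7, -67.3], [-97.7, -0.2], [-99.9, 67.4]]
[[-0.5, -0.1, -0.3]] [ 509.4 -217.7   66.5] 28.3417
LIMIT
[[0.1, 0.3, -0.1], [1.3, -0.8, -0.2], [1.0, -1.3, 0.1], [0.5, -0.1, -0.4], [1.0, -0.6, 0.9], [1.3, -0.4, -0.5], [0.6, -0.1, -0.6], [0.8, -1.0, -0.8], [0.3, 0.0, 0.6], [0.5, 0.2, 0.5], [-0.4, 0.1, 4.8]] [ 509.2 -217.6   55.3] 31.0917
[-1.15003937  0.56776778  2.22568087]
```

Contact came at TCP z = 55, where it was expected. Now I'll release and check.

Run:
```python
from h import *
command_gripper(60);sleep(.2)
servo_line([509,-217.5,110],rate=60)
servo_line([509,-217.5,300],rate=200)
movep([420,0,420],[180,0,180]);sleep(.3)
im=camera("scene");cv2.imwrite("pics/s4.png",im[:,:,::-1]);print(read_state()["t"])
```

```text
35.3417
```

View pics/s4.png

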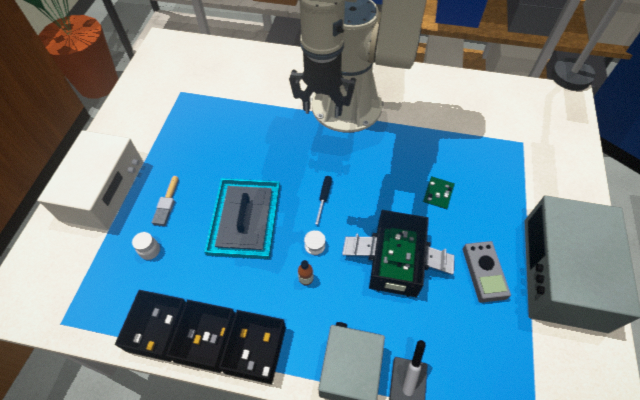

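The lid lies flat in the tray at (243,218) with its handle up. Both clips are open at (360,246) and (439,261), and the other items haven't moved.

```bash
python3 -c "
from workcell import *
print(close_job())"
```

```text
the job is handed in; nothing more can be done
None
```

Job handed in: I opened both clips first, then set the lid down gently in the tray, flat and handle up, and let go; the last picture, taken at 35 s, shows the other items where they were.

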